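# Try the rocker shaft in both pedestals and hold it home

### The job

Lift the rocker shaft off the V-blocks and run it nose first through the bronze bush of the near pedestal on the cylinder head, then on through the bush of the far pedestal, until its brass collar is fully home against the near bush. Finish while still gripping the shaft and holding it home there, so that its fit can be gauged. Leave the dial stand, pushrod rack, caliper and paper roll where they are.

Things in the scene. Friction and masses are not known exactly. Their poses are not given: they have to be found in the camera images.
- shaft: Loose rocker shaft: a straight bright-steel bar, 14 mm thick, 230 mm long, about 0.22 kg, with a fixed brass collar 26 mm wide, 8 mm thick. Origin: on the axis in the collar's front face; +y runs along the bar to the nose. It starts level in V-blocks, axis 66 mm above the bench, nose to the robot's left (yaw within 0.4 rad; its roll about y may be anything)
- nose (a point): The tip of the shaft's nose, on its axis, 160 mm to +y of the shaft's origin; the last 12 mm taper from 14 to a 7 mm wide tip
- tail (a point): The tail end of the shaft, on its axis, 70 mm to -y of the shaft's origin. The collar fills 0 to 8 mm to -y of the origin; the 62 mm of bare tail behind it is free in the air at the start, and is where to grip the shaft so that the collar can come home (about 38 mm to -y of the origin)
- vplate: Fixed dark granite plate, 130 mm (x) by 200 mm (y), 22 mm high, with two steel V-blocks 46 mm wide, 24 mm thick, up to 76 mm above the bench, at 40 mm to -y and 55 mm to +y of its centre. Origin: centre of its underside; the shaft lies in the blocks along its y axis, its collar just to -y of the first block
- head: Fixed grey engine cylinder head, 166 mm (x) by 272 mm (y); origin under its centre. Its deck is 80 mm above the bench, its rim 86 mm, valve springs at +x reach 117 mm. Pedestals at y = -48 mm (near) and +48 mm (far), 167 mm high, carry bronze bushes, bore 17 mm, 28 mm long, both on one level line at x = 0, 147 mm above the bench, along the head's y (yaw within 0.3 rad)
- near_bush (a point): Centre of the near bush's outer mouth (its face at the head's -y side), on the bore axis: here the nose goes in, towards the head's +y, and against this face the collar comes home. The bush reaches from here 28 mm to the head's +y
- far_bush (a point): Centre of the far bush's outer face (at the head's +y side), on the bore axis, 124 mm to the head's +y of near_bush. That bush begins 96 mm to +y of near_bush
- dial_stand: Bystander: a dial gauge on a black magnetic base, 60 by 50 mm, about 205 mm high, its dial reaching 115 mm to one side; origin under the base
- pushrod_rack: Bystander: a black block 90 by 180 mm with tappets and four upright pushrods, 160 mm high; origin under its centre
- caliper: Bystander: a steel dial caliper lying flat, 230 mm long; origin near the middle of its beam
- paper_roll: Bystander: a blue paper roll standing up, 110 mm in diameter and 235 mm high; origin under its centre
There are look-alikes about, which are no part of the job. What is shaped like the shaft but red is not meant.

How it is judged:
By the outcome, as a careful person would: the job done as asked, in the order asked, and still so for the second after the job is handed in, while the arm keeps its last pose, push and grip.
It also fails if it takes over 48 s, if anything falls off the work surface, if the arm or the gripper's body presses on something with over 40 N, if the wrist force passes 120 N, or if a joint passes its speed limit or range.

### The arm

A 6-joint arm with a two-finger parallel gripper is mounted at the origin on the work surface. World frame = base frame: x ahead of the robot, y to its left, z up, the work surface at z = 0. Lengths are in mm, angles in degrees, forces in N, time in s.
With the tool pointing down it reaches from about 300 to 850 mm from the base axis. Payload 4.2 kg.
Tool frame: the origin (TCP) lies between the finger pads; the fingertips stand 8 mm ahead of it and the grasp point (between the pads) lies 11 mm behind it; x points along the fingers, y is the direction in which the jaws open and shut, and the axes are right-handed (so a half turn about x gives the same grasp; the last joint's range is limited). The gripper opens to 91 mm and grips with 3 to 60 N. Pads are 32 mm wide; open, the fingers measure 118 mm over their backs; the gripper's body (76 mm by 178 mm) begins 60 mm behind the grasp point.
Start: joints at [-73.396, 18.312, 89.639, -0, 72.044, -1.146], TCP at [175.302, -547.642, 221.976] pointing down, gripper open.
Joint ranges: [-177.97, 177.97], [-48.28, 115.42], [12.27, 149.76], [-77.06, 257.06], [2.81, 150.46], [-146.56, 146.56]. Speed limits (degrees/s): [147.25, 147.25, 180, 180, 180, 180].

### API

Orientations are given as [roll, pitch, yaw] about the fixed x, y, z axes, in that order (R = Rz(yaw) Ry(pitch) Rx(roll)).
In Python, from workcell import env gives the robot as it stands.
- The arm moves only by the tool arm_command, never from a script. Its arguments are lists of equal length, an entry for each row: "slide": the shift along the tool's x, y, z in cm, a list of three; "turn": the turn, a rotation vector about the tool's x, y, z in rad, a list of three; "grip": the closure in counts, from 0 (fully open) to 255 (shut). A call has 1 to 20 rows; each row is the pose to reach, as a shift and turn from the pose commanded when the call began, along the tool's axes at that moment; what a row does not reach only later rows make up. A row lasts 1/12 s, in which the tool goes at most 41.7 mm and 7.16 degrees, less where a joint would pass 70% of its speed; a pose out of reach is approached as far as the arm can. A call with a gripper value outside its range is refused whole. The fingers move at their own pace and stop on an object; "newtons" is the grip in N (left out, the last holds). Time passes only in rows, so rows that repeat a pose let the fingers close. It gives the time, the measured TCP pose, the force and the opening at its end, in the units of the state.
- env.state(): the state, without advancing time (a new reading comes with each control period).
- env.grab_frame(name): name is "scene" or "top"; returns (picture, depth): 400x640x3 uint8, red, green, blue; 400x640 float32, mm along the optical axis (not along the pixel's ray), 0 where there is no reading.
- env.calibration(name): a dict with "K" (3x3 intrinsics, pixels), "camera_from_world" (4x4, takes a point from world to camera coordinates). Camera axes: x right, y up, looking along -z (the intrinsics and any distortion apply to the point x, -y, -z); pixel columns grow to the right and rows downward; lengths in mm; the calibration is good to about 2 mm. A picture is of the moment at which its call begins. calibration takes no time and is no camera call.
- env.job_done(): hands the job in, once; it reports no verdict.
Trained networks look in the newest picture that a camera, given by its name, has taken for a name from the list of things; names that differ only in an ending like _2 or _b are one class to them, and where a whole thing is asked for, a point or a joint stands for the part that bears it (a point fixed in the world has none). Each returns a list of dicts, best first, with "p" (0 to 1); they miss things now and then, are a little off and sometimes report something else, mostly with a low value. They report only what shows in the picture. A call takes as long as a camera call. They do not tell look-alikes from the thing itself.
- env.search_frame(camera, label): "point" ([x, y, z] in mm, in world coordinates, good to about 4 mm: the middle of the surface that is visible of it).
The state is a dict: "time_s": time; "qpos": joint angles; "qvel": joint speeds; "effort": joint torques, N m; "ee_pos": TCP position; "ee_rot": TCP orientation; "force": force on the tool from outside, world axes, zero at the start; "torque": the same for the moment, N m; "gripper_width": finger opening in mm.
Only numpy, scipy, OpenCV 4.12 (cv2) and the standard library are available. Lean on these libraries where they do the work, as an engineer would, in place of code of your own. Each camera call takes 0.05 s, during which the arm holds its last target.

## Working session

There is one attempt and no reset: what is moved stays moved. The work goes in short steps, Python scripts to look and compute and a tool call to move; the robot and the scene stay as the last step left them, time stands still between calls to the robot, and variables do not carry over. Pictures are saved under pics/ and viewed, and the job is handed in when it is done.

Besides the shell and the picture viewer there is one more tool, called after ">>>" as name(argument=value, ...) on one line, values as JSON. arm_command: Moves the arm, as the interface text tells. Its arguments: {"type":"object","properties":{"slide":{"type":"array","items":{"type":"array","items":{"type":"number"}}},"turn":{"type":"array","items":{"type":"array","items":{"type":"number"}}},"grip":{"type":"array","items":{"type":"number"}},"newtons":{"type":"number"}},"required":["slide","turn","grip"]}

```bash
ls; mkdir -p pics
cat > h.py <<'E'
import numpy as np, cv2
from workcell import env
def save(n,f,crop=None,s=1):
    im,d=env.grab_frame(n)
    np.save('pics/%s_d.npy'%f,d); np.save('pics/%s_i.npy'%f,im)
    cv2.imwrite('pics/%s.png'%f,im[:,:,::-1]); return im,d
def cal(n):
    c=env.calibration(n); return np.array(c['K']),np.array(c['camera_from_world']),c
def unproj(n,u,v,d):
    K,T,_=cal(n); u=np.asarray(u,float);v=np.asarray(v,float);d=np.asarray(d,float)
    x=(u-K[0,2])/K[0,0]*d; y=(v-K[1,2])/K[1,1]*d
    P=np.stack([x,-y,-d,np.ones_like(d)],-1)
    return (P@np.linalg.inv(T).T)[...,:3]
def proj(n,P):
    K,T,_=cal(n); P=np.atleast_2d(P); Q=P@T[:3,:3].T+T[:3,3]
    return np.stack([K[0,0]*Q[:,0]/-Q[:,2]+K[0,2],K[1,1]*-Q[:,1]/-Q[:,2]+K[1,2]],-1)
E
python3 - <<'E'
from h import *
for n in ['scene','top']:
    save(n,n+'0'); print(n,cal(n)[2])
    for l in ['shaft','nose','tail','vplate','head','near_bush','far_bush','dial_stand','pushrod_rack','caliper','paper_roll']:
        r=env.search_frame(n,l); print(l,[(np.round(x['point']).tolist(),round(x['p'],2)) for x in r[:4]])
print(env.state())
E
```

```text
pics
scene {'K': array([[485.67357733,   0.        , 317.68074531],
       [  0.        , 485.67357733, 199.27131462],
       [  0.        ,   0.        ,   1.        ]]), 'camera_from_world': array([[-8.24510086e-01,  5.65786790e-01,  8.27203028e-03,
         4.51492805e+02],
       [-3.58939714e-01, -5.34265229e-01,  7.65325386e-01,
         1.08092453e+02],
       [ 4.37430452e-01,  6.28049339e-01,  6.43590419e-01,
        -1.68559773e+03],
       [ 0.00000000e+00,  0.00000000e+00,  0.00000000e+00,
         1.00000000e+00]])}
shaft [([308.0, -323.0, 10.0], 0.67), ([601.0, -511.0, 14.0], 0.5), ([542.0, -271.0, 74.0], 0.45)]
nose [([316.0, -325.0, 19.0], 0.82), ([607.0, -516.0, 16.0], 0.71)]
tail [([544.0, -272.0, 72.0], 0.66), ([742.0, -10.0, 5.0], 0.58), ([307.0, -320.0, 15.0], 0.5), ([607.0, -514.0, 19.0], 0.43)]
vplate [([560.0, -223.0, 26.0], 0.86), ([757.0, -287.0, 89.0], 0.49)]
head [([555.0, 229.0, 79.0], 0.64)]
near_bush [([558.0, 227.0, 78.0], 0.94)]
far_bush [([554.0, 226.0, 80.0], 0.97), ([760.0, -285.0, 89.0], 0.44)]
dial_stand [([760.0, -286.0, 88.0], 0.91)]
pushrod_ra
[... 1207 characters left out ...]
], 0.26)]
paper_roll [([603.0, 484.0, 230.0], 0.76)]
{'time_s': 1.2, 'qpos': array([-7.33958909e+01,  1.83118810e+01,  8.96372669e+01,  9.17293089e-04,
        7.20454617e+01, -1.14607894e+00]), 'qvel': array([-0.02023228, -0.04758645, -0.02082016,  0.01460803,  0.04663962,
       -0.00283857]), 'effort': array([ 1.15484192e-03, -4.12356770e+01, -2.32232559e+01,  7.29035656e-02,
        3.77876835e-02,  3.45198803e-07]), 'ee_pos': array([ 175.30897997, -547.64684218,  221.98788143]), 'ee_rot': array([ 98.04961837,  89.99453936, -64.20047635]), 'force': array([-0.1495256 ,  0.1331599 , -0.51750644]), 'torque': array([-0.02441408,  0.0332834 , -0.00577754]), 'gripper_width': 91.20244019439866}
```

View pics/scene0.png

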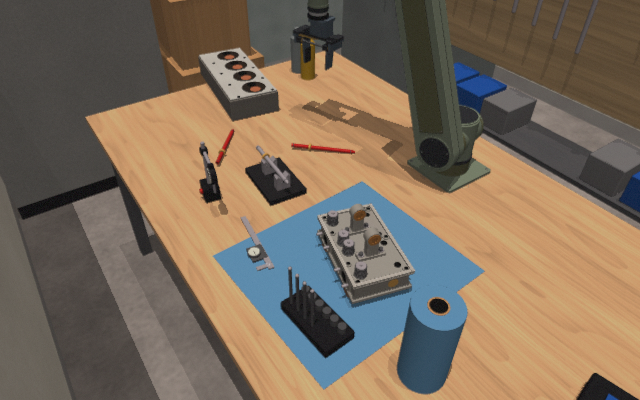

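View pics/top0.png

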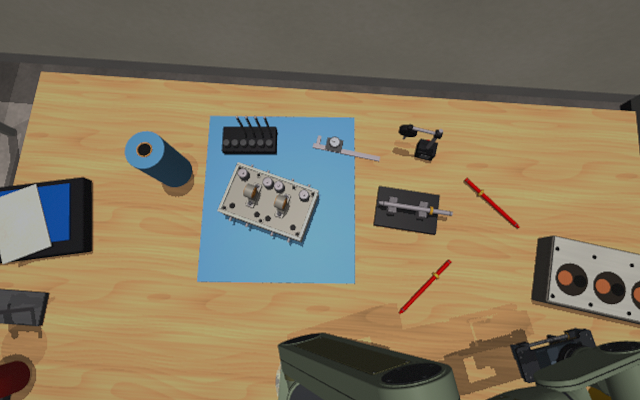

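Run:
```python
import cv2
def z(f,x,y,w,h,s):
    im=cv2.imread(f'pics/{f}.png')[y:y+h,x:x+w]; return cv2.resize(im,None,fx=s,fy=s,interpolation=cv2.INTER_CUBIC)
cv2.imwrite('pics/z1.png',z('scene0',240,135,75,70,8))
cv2.imwrite('pics/z2.png',z('top0',365,170,100,75,8))
cv2.imwrite('pics/z3.png',z('scene0',310,190,110,115,5))
cv2.imwrite('pics/z4.png',z('top0',210,150,120,100,6))
```

```text
(no output)
```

View pics/z1.png

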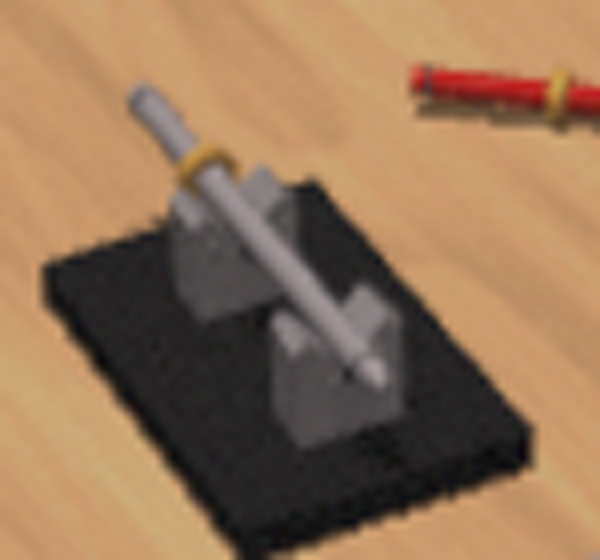

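View pics/z2.png

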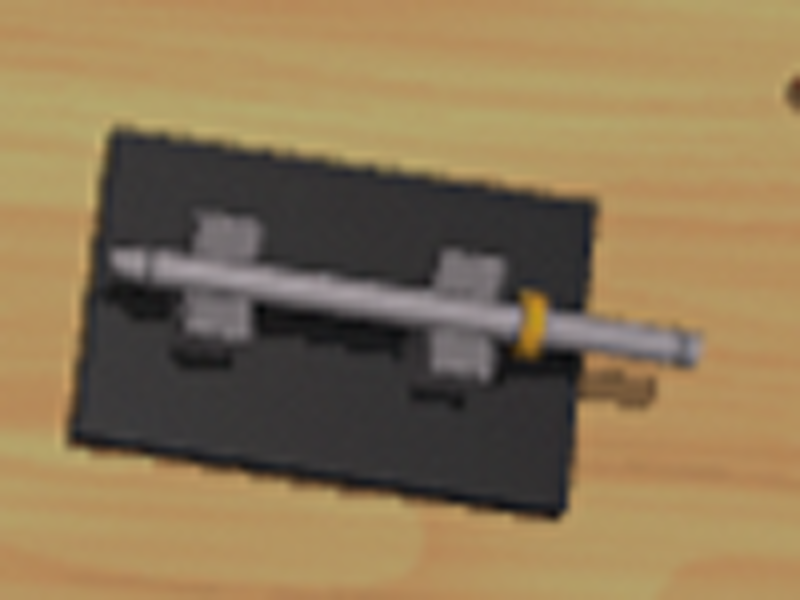

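View pics/z3.png

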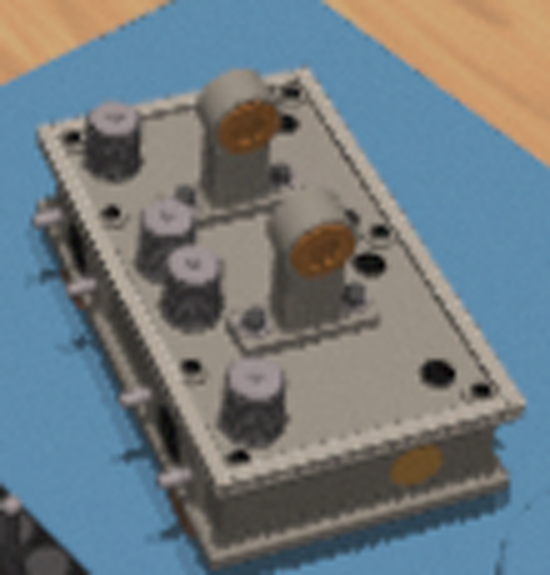

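View pics/z4.png

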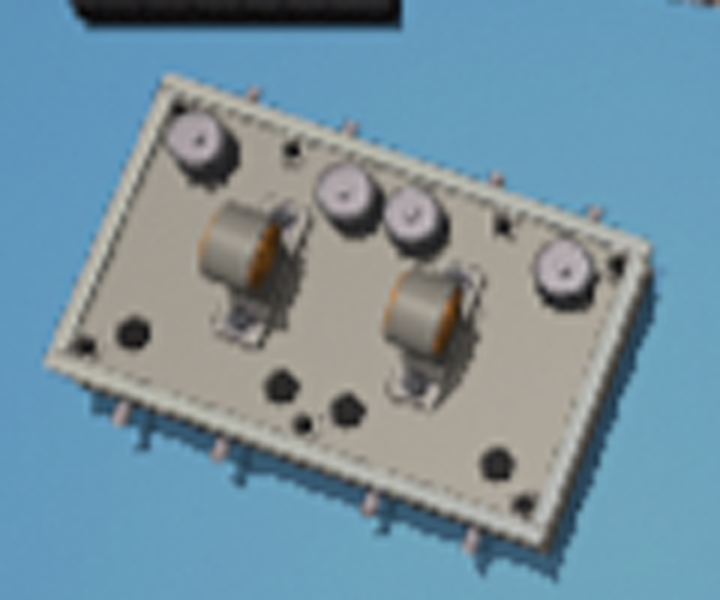

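```bash
cat > cloud.py <<'E'
from h import *
def cloud(n,f):
    d=np.load(f'pics/{f}_d.npy'); im=np.load(f'pics/{f}_i.npy')
    v,u=np.mgrid[0:400,0:640]
    P=unproj(n,u,v,d); P[d<=0]=np.nan
    return P,im,d
E
python3 - <<'E'
from cloud import *
from scipy.optimize import least_squares
for n in ['scene','top']:
    P,im,d=cloud(n,n+'0')
    X,Y,Z=P[...,0],P[...,1],P[...,2]
    t=(X>400)&(X<480)&(Y>-200)&(Y<-50)&(Z<40)
    print(n,'table z',np.nanmedian(Z[t]),np.nanstd(Z[t]))
    t=(X>420)&(X<640)&(Y>20)&(Y<350)&(Z>70)&(Z<83); print('deck',np.median(Z[t]))
    # rim extents
    t=(X>400)&(X<660)&(Y>10)&(Y<360)&(Z>70)&(Z<95)
    # min area rect
    r=cv2.minAreaRect(P[t][:,:2].astype(np.float32)); print('rect',r)
    t=(X>400)&(X<660)&(Y>10)&(Y<360)&(Z>125)
    for p in [0]:
        Q=P[t]; print('ped',len(Q),np.round(Q.min(0)),np.round(Q.max(0)))
    # shaft
    t=(X>440)&(X<640)&(Y>-400)&(Y<-120)&(Z>60)&(Z<90)
    Q=P[t]; c=im[t]; print('shaft',len(Q),np.round(Q.min(0)),np.round(Q.max(0)))
    t2=(X>440)&(X<640)&(Y>-400)&(Y<-120)&(Z>14)&(Z<30)
    print('plate',np.median(Z[t2]),cv2.minAreaRect(P[t2][:,:2].astype(np.float32)))
    # pedestals plan view clusters
    t=(X>400)&(X<660)&(Y>10)&(Y<360)&(Z>120)
    Q=P[t]; k=Q[:,1]<180
    for q in (Q[k],Q[~k]): print(len(q),q.mean(0).round(1),q[:,2].max().round(1), np.percentile(q[:,2],95))
E
```

```text
scene table z 1.872538884643518 2.218123021756622
deck 80.94624778567521
rect ((527.6814575195312, 180.27059936523438), (278.9228515625, 169.4425048828125), 74.26376342773438)
ped 514 [498. 114. 125.] [563. 245. 172.]
shaft 372 [ 515. -391.   60.] [ 571. -160.   81.]
plate 23.33288418184833 ((542.929443359375, -259.4454345703125), (208.75257873535156, 132.6548309326172), 85.11886596679688)
263 [519.6 139.2 150.8] 171.9 168.37068456714195
294 [546.  231.5 151. ] 172.3 168.92324135704146
top table z 0.45213314554939643 2.5287621277802246
deck 79.81858143998807
rect ((527.988037109375, 179.8710479736328), (273.32647705078125, 166.77386474609375), 74.38232421875)
ped 300 [494. 116. 129.] [561. 242. 172.]
shaft 511 [ 515. -391.   60.] [ 569. -163.   82.]
plate 22.073260955901787 ((541.5455322265625, -261.0860595703125), (200.575927734375, 131.97610473632812), 85.30952453613281)
148 [512.5 131.7 159.8] 172.4 169.18334167644605
155 [538.1 223.4 159.2] 170.6 168.31725643462275
```

```bash
cat > fit.py <<'E'
from cloud import *
from scipy.optimize import least_squares
def fitcyl(Q,c0,yaw0,r=7.,pitch0=0.):
    # axis: point c at y=c0[1] (x,z free), yaw, pitch; 
    def ax(p):
        d=np.array([-np.sin(p[2])*np.cos(p[3]),np.cos(p[2])*np.cos(p[3]),np.sin(p[3])]); return np.array([p[0],c0[1],p[1]]),d
    def f(p):
        c,d=ax(p); w=Q-c; w=w-np.outer(w@d,d); return np.linalg.norm(w,axis=1)-r
    s=least_squares(f,[c0[0],c0[2],yaw0,pitch0],loss='soft_l1',f_scale=2.)
    c,d=ax(s.x); return c,d,f(s.x),s
E
python3 - <<'E'
from fit import *
for n in ['scene','top']:
    P,im,d=cloud(n,n+'0')
    X,Y,Z=P[...,0],P[...,1],P[...,2]
    yel=(im[...,0].astype(int)-im[...,2]>60)
    c=np.array([541,-270,66.]);yaw=np.radians(-4.8)
    for it in range(3):
        dd=np.array([-np.sin(yaw),np.cos(yaw),0])
        w=P-c; a=w@dd; r=np.linalg.norm(w-a[...,None]*dd,axis=-1)
        m=(r<11)&(np.abs(a)<130)&(Z>64)&~yel
        cc,d3,res,s=fitcyl(P[m],c,yaw); 
        c=cc; yaw=s.x[2]
    print(n,m.sum(),'c',c.round(2),'yaw',np.degrees(yaw).round(2),'pitch',np.degrees(s.x[3]).round(2),'rms',res.std().round(2))
    aa=(P[m]-c)@d3; print('ends along',np.percentile(aa,[0,1,99,100]).round(1))
    my=(r<20)&(np.abs(a)<130)&yel&(Z>60); ya=a[my]; print('collar',my.sum(),ya.mean().round(1),ya.min().round(1),ya.max().round(1))
    # ends by image: project axis, look at profile
    ts=np.arange(-140,140,1.); uv=proj(n,c+ts[:,None]*d3+np.array([0,0,4.]))
    print('nose/tail uv',proj(n,np.array([c+aa.min()*d3,c+aa.max()*d3])).round(1).tolist())
E
```

```text
scene 210 c [ 540.2  -270.     68.01] yaw -5.11 pitch -0.11 rms 2.01
ends along [-121.2 -117.5  105.7  110.9]
collar 19 -58.3 -96.4 -50.2
nose/tail uv [[257.4, 146.7], [288.0, 183.8]]
top 337 c [ 540.57 -270.     66.45] yaw -4.57 pitch 0.02 rms 1.84
ends along [-122.  -119.4  103.4  107.6]
collar 19 -58.1 -85.8 -52.6
nose/tail uv [[451.2, 212.8], [378.0, 201.9]]
```

```bash
cat > mv.py <<'E'
from h import *
from scipy.spatial.transform import Rotation as Ro
def cur():
    s=env.state(); return np.array(s['ee_pos']),Ro.from_euler('xyz',s['ee_rot'],degrees=True)
def down(sdir):
    # tool x down, tool z along +/-s
    s=np.array([sdir[0],sdir[1],0]);s/=np.linalg.norm(s)
    x=np.array([0,0,-1.]); z=s; y=np.cross(z,x)
    return np.stack([x,y,z],1)
def rel(p,Rm,start=None):
    p0,R0=start or cur()
    return R0.inv().apply(np.array(p)-p0)/10,(R0.inv()*Ro.from_matrix(Rm)).as_rotvec()
E
python3 - <<'E'
from mv import *
p,R=cur(); print(p,R.as_matrix().round(3))
yaw=np.radians(-4.85); s=np.array([-np.sin(yaw),np.cos(yaw),0])
c=np.array([540.4,-270,66.5]); g=c-88*s; print('grip',g)
for sg in (1,-1):
  for z in (150,55):
    sl,tn=rel([g[0],g[1],z],down(sg*s)); print(sg,z,sl.round(2),tn.round(3))
E
```

```text
[ 175.30897997 -547.64684218  221.98788143] [[ 0.     0.305 -0.952]
 [-0.    -0.952 -0.305]
 [-1.     0.    -0.   ]]
grip [ 532.95982744 -357.68491223   66.5       ]
1 150 [  7.2   -7.19 -39.85] [ 1.965 -0.    -0.   ]
1 55 [ 16.7   -7.19 -39.85] [ 1.965 -0.    -0.   ]
-1 150 [  7.2   -7.19 -39.85] [-1.176  0.    -0.   ]
-1 55 [ 16.7   -7.19 -39.85] [-1.176  0.    -0.   ]
```

>>> arm_command(slide=[[0.5,-0.5,-2.7],[1,-1,-5.4],[1.5,-1.5,-8.1],[2,-2,-10.8],[2.5,-2.5,-13.5],[3,-3,-16.2],[3.5,-3.5,-18.9],[4,-4,-21.6],[4.5,-4.5,-24.3],[5,-5,-27],[5.5,-5.5,-29.7],[6,-6,-32.4],[6.5,-6.5,-35.1],[7,-7,-37.8],[7.2,-7.19,-39.85],[7.2,-7.19,-39.85],[7.2,-7.19,-39.85],[7.2,-7.19,-39.85]], turn=[[-0.08,0,0],[-0.16,0,0],[-0.24,0,0],[-0.32,0,0],[-0.4,0,0],[-0.48,0,0],[-0.56,0,0],[-0.64,0,0],[-0.72,0,0],[-0.8,0,0],[-0.88,0,0],[-0.96,0,0],[-1.04,0,0],[-1.12,0,0],[-1.176,0,0],[-1.176,0,0],[-1.176,0,0],[-1.176,0,0]], grip=[0,0,0,0,0,0,0,0,0,0,0,0,0,0,0,0,0,0], newtons=60)

```text
time_s: 2.7
ee_pos: [532.2, -357.9, 150.0]
ee_rot: [-65.9, 90.0, -160.8]
force: [0.3, 0.3, 0.1]
gripper_width: 91.3
```

Run:
```python
from mv import *
s=env.state(); print(s['time_s'],s['ee_pos'],s['qpos'])
for n in ['scene','top']:
    save(n,n+'1'); 
yaw=np.radians(-4.85); s=np.array([-np.sin(yaw),np.cos(yaw),0])
c=np.array([540.4,-270,66.5]); g=c-88*s
print(rel([g[0],g[1],55.5],down(-s)))
im=cv2.imread('pics/scene1.png')[100:220,200:340]; a=cv2.resize(im,None,fx=4,fy=4)
im=cv2.imread('pics/top1.png')[150:270,360:500]; b=cv2.resize(im,None,fx=4,fy=4)
cv2.imwrite('pics/z5.png',cv2.resize(np.hstack([a,b]),None,fx=.71,fy=.71))
```

```text
2.7 [ 532.24609348 -357.9480188   149.965594  ] [-3.49296786e+01  2.70631190e+01  8.64808353e+01 -4.14082182e-02
  6.64835264e+01 -2.99993155e+01]
(array([ 9.47621293,  0.10138637, -0.07840055]), array([-0.00199364,  0.00038344,  0.00019132]))
```

View pics/z5.png

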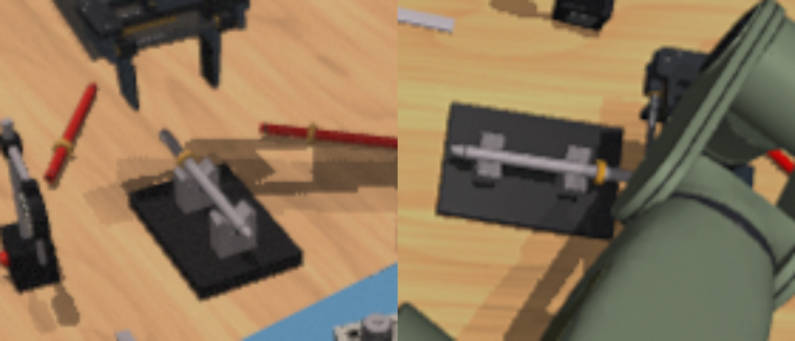

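The open jaws stand above the bare tail, straddling it, with the shaft undisturbed. Next I descend 95 mm and close.

>>> arm_command(slide=[[1.5,0.05,-0.05],[3.5,0.1,-0.08],[5.5,0.1,-0.08],[7.5,0.1,-0.08],[8.8,0.1,-0.08],[9.48,0.1,-0.08],[9.48,0.1,-0.08],[9.48,0.1,-0.08],[9.48,0.1,-0.08],[9.48,0.1,-0.08],[9.48,0.1,-0.08],[9.48,0.1,-0.08],[9.48,0.1,-0.08],[9.48,0.1,-0.08],[9.48,0.1,-0.08],[9.48,0.1,-0.08]], turn=[[0,0,0],[0,0,0],[0,0,0],[0,0,0],[0,0,0],[0,0,0],[0,0,0],[0,0,0],[0,0,0],[0,0,0],[0,0,0],[0,0,0],[0,0,0],[0,0,0],[0,0,0],[0,0,0]], grip=[0,0,0,0,0,0,255,255,255,255,255,255,255,255,255,255], newtons=60)

```text
time_s: 4.13
ee_pos: [534.0, -356.9, 55.2]
ee_rot: [-2.4, 90.0, -97.3]
force: [0.0, -0.1, 0.2]
gripper_width: 27.3
```

Still closing; give it more rows.

>>> arm_command(slide=[[0,0,0],[0,0,0],[0,0,0],[0,0,0],[0,0,0],[0,0,0]], turn=[[0,0,0],[0,0,0],[0,0,0],[0,0,0],[0,0,0],[0,0,0]], grip=[255,255,255,255,255,255])

```text
time_s: 4.63
ee_pos: [533.1, -356.9, 55.1]
ee_rot: [-92.1, 89.9, 173.0]
force: [-4.9, -0.8, 2.7]
gripper_width: 13.1
```

Run:
```python
from mv import *
s=env.state(); print(s['ee_pos'],s['gripper_width'],s['force'],s['torque'])
```

```text
[ 533.09097404 -356.92702236   55.09009686] 13.063818546575458 [-4.91273435 -0.7652913   2.72375961] [0.00422299 0.73354881 0.20410284]
```

>>> arm_command(slide=[[-0.5,0,0],[-1.5,0,0],[-3,0,0],[-4.5,0,0],[-6,0,0],[-7.3,0,0],[-8.1,0,0],[-8.1,0,0],[-8.1,0,0],[-8.1,0,0]], turn=[[0,0,0],[0,0,0],[0,0,0],[0,0,0],[0,0,0],[0,0,0],[0,0,0],[0,0,0],[0,0,0],[0,0,0]], grip=[255,255,255,255,255,255,255,255,255,255])

```text
time_s: 5.47
ee_pos: [533.7, -356.6, 135.3]
ee_rot: [-126.2, 89.9, 138.9]
force: [-0.1, 0.0, -3.3]
gripper_width: 12.7
```

```bash
cat > shaftfit.py <<'E'
from fit import *
from mv import cur
def shaft(tag,c=None,yaw=None,lo=-20,hi=150):
    """fit shaft in both views; expected from tool pose. origin a=0"""
    p,R=cur(); M=R.as_matrix(); s0=-M[:,2]; g=p-11*M[:,0]; o=g+38*s0
    out={}
    for n in ['scene','top']:
        P,im,d=cloud(n,n+tag)
        yel=(im[...,0].astype(int)-im[...,2]>60)
        cc=o.copy(); yaw=np.arctan2(-s0[0],s0[1]); pit=0.
        for it in range(4):
            dd=np.array([-np.sin(yaw)*np.cos(pit),np.cos(yaw)*np.cos(pit),np.sin(pit)])
            w=P-cc; a=w@dd; r=np.linalg.norm(w-a[...,None]*dd,axis=-1)
            m=(r<(16 if it==0 else 11))&(a>5)&(a<hi)&~yel
            c2=cc+70*dd
            cc2,d3,res,s=fitcyl(P[m],c2,yaw,7.,pit); yaw=s.x[2];pit=s.x[3]
            cc=cc2-((cc2-o)@d3)*d3
        w=P-cc;a=w@d3;r=np.linalg.norm(w-a[...,None]*d3,axis=-1)
        m2=(r<10)&(a>20)&(a<200); my=(r<20)&(a>-30)&(a<30)&yel
        print(n,m.sum(),'orig',cc.round(1),'yaw %.2f pitch %.2f rms %.2f'%(np.degrees(yaw),np.degrees(pit),res.std()),'nose a',np.percentile(a[m2],[95,99,100]).round(1),'collar a',np.percentile(a[my],[2,50,98]).round(1) if my.any() else None)
        out[n]=(cc,d3)
    print('tool yaw %.2f'%np.degrees(np.arctan2(-s0[0],s0[1])),'pitch %.2f'%np.degrees(np.arcsin(s0[2])),'pred o',o.round(1))
    return out
E
python3 - <<'E'
from mv import *
import shaftfit
s=env.state(); print(s['ee_pos'],s['gripper_width'],s['force'],s['torque'])
for n in ['scene','top']: save(n,n+'2')
shaftfit.shaft('2')
im=cv2.imread('pics/scene2.png')[60:220,200:360]; a=cv2.resize(im,None,fx=2.5,fy=2.5)
im=cv2.imread('pics/top2.png')[130:290,330:490]; b=cv2.resize(im,None,fx=2.5,fy=2.5)
cv2.imwrite('pics/z6.png',np.hstack([a,b]))
E
```

```text
[ 533.70586265 -356.61903197  135.34195185] 12.67704656847834 [-0.13049266  0.03496957 -3.34620674] [-0.24972161 -0.05621798 -0.03484128]
scene 132 orig [ 538.4 -318.9  147.4] yaw -4.24 pitch -0.19 rms 1.61 nose a [152.4 158.2 159. ] collar a [-26.   -4.1  15.1]
top 237 orig [ 537.2 -318.8  146.9] yaw -5.02 pitch -0.57 rms 1.63 nose a [147.  153.2 156.2] collar a [-10.3  -7.   -3.4]
tool yaw -4.87 pitch 0.05 pred o [ 536.8 -318.8  146.1]
```

View pics/z6.png

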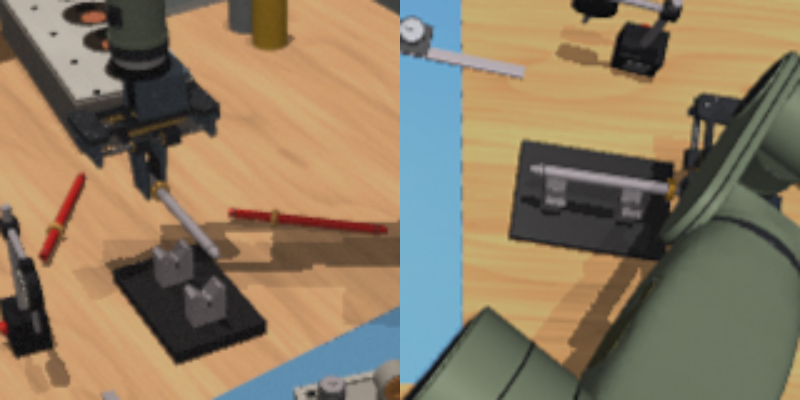

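```bash
cat > headfit.py <<'E'
from fit import *
def head(tag):
    for n in ['scene','top']:
        P,im,d=cloud(n,n+tag)
        yel=(im[...,0].astype(int)-im[...,2]>50)
        c=np.array([527.8,180,147.]);yaw=np.radians(-15.7)
        for zf in (False,True):
          for it in range(4):
            dd=np.array([-np.sin(yaw),np.cos(yaw),0])
            w=P-c;a=w@dd;r=np.linalg.norm(w-a[...,None]*dd,axis=-1)
            m=(np.abs(r-20)<6)&(np.abs(np.abs(a)-48)<12)&(P[...,2]>c[2]+2)&~yel
            cc,d3,res,s=fitcyl(P[m],c,yaw,20.)
            c=cc;yaw=s.x[2]
        print(n,m.sum(),c.round(2),'yaw %.2f pitch %.2f rms %.2f'%(np.degrees(yaw),np.degrees(s.x[3]),res.std()))
        # bronze pts
        my=(r<13)&(np.abs(a)<75)&yel; print('bronze a',my.sum(),np.sort(a[my])[::12].round(0))
        m=(np.abs(r-20)<4)&(np.abs(a)<75)&(P[...,2]>155); 
        for k in (a<0,a>0): print(' ped a range',np.percentile(a[m&k],[2,98]).round(1))
E
python3 -c "
import headfit;headfit.head('0');headfit.head('1');headfit.head('2')"
```

```text
scene 217 [527.44 180.   148.22] yaw -15.43 pitch -0.14 rms 1.68
bronze a 104 [-50. -38. -36. -35. -32.  55.  60.  62.  63.]
 ped a range [-60.5 -32.5]
 ped a range [36.4 63.4]
top 215 [527.88 180.   146.97] yaw -15.35 pitch 0.02 rms 1.83
bronze a 23 [-63.  34.]
 ped a range [-61.6 -35.5]
 ped a range [33.1 59.3]
scene 220 [527.2  180.   148.11] yaw -15.66 pitch -0.02 rms 1.61
bronze a 104 [-48. -38. -36. -35. -31.  55.  60.  62.  63.]
 ped a range [-59.8 -32.8]
 ped a range [36.3 63.3]
top 211 [527.62 180.   146.57] yaw -15.55 pitch -0.49 rms 1.75
bronze a 24 [-63.  34.]
 ped a range [-61.6 -35.6]
 ped a range [33.4 60.6]
scene 216 [527.15 180.   148.13] yaw -15.77 pitch 0.02 rms 1.64
bronze a 109 [-48. -41. -36. -34. -33.  53.  58.  61.  62.  64.]
 ped a range [-59.7 -33.2]
 ped a range [36.7 62.5]
top 217 [527.97 180.   146.69] yaw -15.92 pitch 0.08 rms 1.73
bronze a 24 [-63.  34.]
 ped a range [-62.2 -35.8]
 ped a range [34.  59.7]
```

Run:
```python
from mv import *
yaw=np.radians(-15.65); s=np.array([-np.sin(yaw),np.cos(yaw),0]); c=np.array([527.5,180,147.])
g=c-280*s; print(g); print(rel([g[0],g[1],136.5],down(-s)))
```

```text
[451.96713392 -89.61970651 147.        ]
(array([ -0.1053692 , -10.39672562, -25.9101568 ]), array([ 0.18813492, -0.00080384,  0.00169158]))
```

>>> arm_command(slide=[[-0.01,-0.2,-0.5],[-0.03,-0.7,-1.75],[-0.05,-1.4,-3.5],[-0.07,-2.2,-5.5],[-0.1,-3.1,-7.7],[-0.1,-4.0,-10.0],[-0.1,-5.0,-12.5],[-0.1,-6.0,-15.0],[-0.1,-7.0,-17.5],[-0.1,-7.9,-19.7],[-0.1,-8.7,-21.7],[-0.1,-9.4,-23.4],[-0.1,-9.9,-24.7],[-0.1,-10.2,-25.5],[-0.1,-10.4,-25.9],[-0.1,-10.4,-25.9],[-0.1,-10.4,-25.9],[-0.1,-10.4,-25.9]], turn=[[0.004,0,0],[0.012,0,0],[0.025,0,0],[0.04,0,0],[0.056,0,0],[0.073,0,0],[0.09,0,0],[0.109,0,0],[0.127,0,0],[0.143,0,0],[0.158,0,0],[0.17,0,0],[0.18,0,0],[0.185,0,0],[0.188,0,0.001],[0.188,0,0.001],[0.188,0,0.001],[0.188,0,0.001]], grip=[255,255,255,255,255,255,255,255,255,255,255,255,255,255,255,255,255,255])

```text
time_s: 7.07
ee_pos: [452.7, -90.7, 137.2]
ee_rot: [81.5, 89.9, -24.2]
force: [-0.1, 0.5, -2.8]
gripper_width: 13.0
```

Run:
```python
from mv import *
import shaftfit,headfit
s=env.state(); print(s['ee_pos'],s['gripper_width'],s['force'],s['torque'])
for n in ['scene','top']: save(n,n+'3')
shaftfit.shaft('3'); headfit.head('3')
im=cv2.imread('pics/scene3.png')[120:320,290:490]; a=cv2.resize(im,None,fx=2,fy=2)
im=cv2.imread('pics/top3.png')[130:290,230:390]; b=cv2.resize(im,None,fx=2.5,fy=2.5)
cv2.imwrite('pics/z7.png',np.hstack([a,b]))
```

```text
[452.70457426 -90.69117128 137.15699177] 13.012420756355434 [-0.07800401  0.48843854 -2.84301851] [-0.24211889 -0.09360769 -0.03902741]
scene 174 orig [464.2 -54.5 149.6] yaw -15.31 pitch -0.39 rms 1.54 nose a [156.5 196.6 198.9] collar a [-10.3  -3.7  10.2]
top 207 orig [464.2 -54.5 147.6] yaw -15.48 pitch -0.12 rms 1.50 nose a [150.3 180.8 183. ] collar a None
tool yaw -15.69 pitch -0.01 pred o [462.9 -54.1 148.1]
scene 214 [527.33 180.   148.12] yaw -15.74 pitch -0.15 rms 1.47
bronze a 107 [-49. -39. -36. -34. -32.  54.  59.  61.  62.]
 ped a range [-59.7 -33.2]
 ped a range [36.2 64.2]
top 216 [527.74 180.   146.75] yaw -15.53 pitch -0.15 rms 1.76
bronze a 25 [-63.  34.  37.]
 ped a range [-62.2 -36. ]
 ped a range [33.8 60.7]
```

View pics/z7.png

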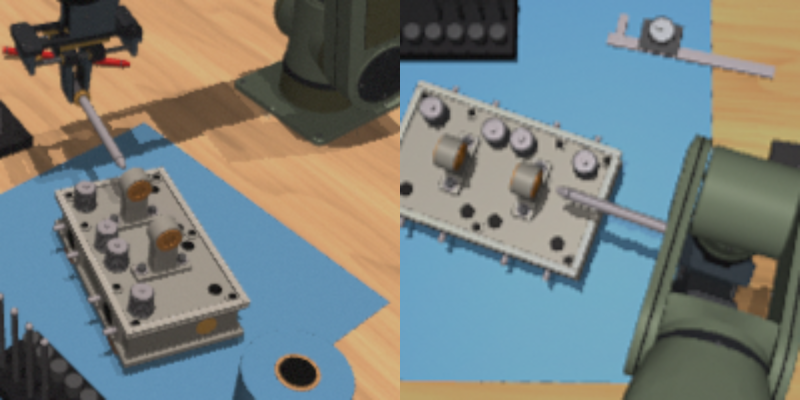

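>>> arm_command(slide=[[0.02,-0.1,0],[0.04,-0.22,0],[0.04,-0.22,-0.4],[0.04,-0.22,-0.8],[0.04,-0.22,-1.2],[0.04,-0.22,-1.6],[0.04,-0.22,-2.0],[0.04,-0.22,-2.4],[0.04,-0.22,-2.8],[0.04,-0.22,-3.2],[0.04,-0.22,-3.2],[0.04,-0.22,-3.2]], turn=[[0.002,0,0],[0.0035,0,0],[0.0035,0,0],[0.0035,0,0],[0.0035,0,0],[0.0035,0,0],[0.0035,0,0],[0.0035,0,0],[0.0035,0,0],[0.0035,0,0],[0.0035,0,0],[0.0035,0,0]], grip=[255,255,255,255,255,255,255,255,255,255,255,255])

```text
time_s: 8.17
ee_pos: [458.9, -58.5, 136.7]
ee_rot: [81.4, 89.9, -24.4]
force: [0.2, 0.1, -2.3]
gripper_width: 13.0
```

```bash
cat > look.py <<'E'
import sys
from mv import *
import shaftfit
t=sys.argv[1]; hi=int(sys.argv[2])
s=env.state(); R=cur()[1]
print(s['time_s'],s['ee_pos'],s['gripper_width'],'F tool',R.inv().apply(s['force']).round(1),'T tool',R.inv().apply(s['torque']).round(2))
for n in ['scene','top']: save(n,n+t)
o=shaftfit.shaft(t,hi=hi)
H={'scene':(np.array([527.28,180,148.15]),-15.65),'top':(np.array([527.8,180,146.75]),-15.6)}
for n in o:
    c,y=H[n]; y=np.radians(y); d=np.array([-np.sin(y),np.cos(y),0]); p=np.array([np.cos(y),np.sin(y),0])
    oo,dd=o[n]
    for a in (-38,0,80,160):
        w=oo+a*dd-c; print(n,a,'along %.1f perp %.2f z %.2f'%(w@d,w@p,w[2]))
im=cv2.imread(f'pics/scene{t}.png')[120:320,290:490]; a=cv2.resize(im,None,fx=2,fy=2)
im=cv2.imread(f'pics/top{t}.png')[130:290,230:390]; b=cv2.resize(im,None,fx=2.5,fy=2.5)
cv2.imwrite(f'pics/v{t}.png',np.hstack([a,b]))
E
python3 look.py 4 140
```

```text
8.1667 [458.89429173 -58.45651813 136.70097762] 13.027684645638077 F tool [ 2.3  0.2 -0.2] T tool [ 0.01 -0.22  0.08]
scene 164 orig [470.  -22.4 148.9] yaw -15.52 pitch -0.25 rms 1.52 nose a [175.6 177.1 179.4] collar a [-19.3  -3.   22.4]
top 172 orig [470.1 -22.4 146.7] yaw -15.93 pitch 0.16 rms 1.52 nose a [142.6 146.9 149. ] collar a None
tool yaw -15.84 pitch -0.01 pred o [469.2 -22.2 147.7]
scene -38 along -248.3 perp -0.43 z 0.89
scene 0 along -210.3 perp -0.52 z 0.73
scene 80 along -130.3 perp -0.71 z 0.37
scene 160 along -50.3 perp -0.90 z 0.02
top -38 along -248.5 perp -1.39 z -0.13
top 0 along -210.5 perp -1.17 z -0.02
top 80 along -130.5 perp -0.72 z 0.20
top 160 along -50.5 perp -0.26 z 0.42
```

View pics/v4.png

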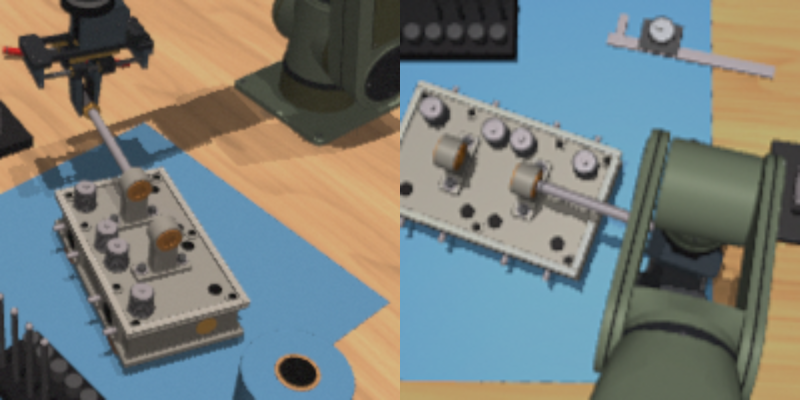

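The nose is about 11 mm into the near bush, with no contact force.

>>> arm_command(slide=[[0,0.05,0],[0.01,0.07,-0.3],[0.01,0.07,-0.6],[0.01,0.07,-0.9],[0.01,0.07,-1.2],[0.01,0.07,-1.5],[0.01,0.07,-1.8],[0.01,0.07,-2.1],[0.01,0.07,-2.4],[0.01,0.07,-2.7],[0.01,0.07,-3.0],[0.01,0.07,-3.0],[0.01,0.07,-3.0]], turn=[[0,0,0],[0,0,0],[0,0,0],[0,0,0],[0,0,0],[0,0,0],[0,0,0],[0,0,0],[0,0,0],[0,0,0],[0,0,0],[0,0,0],[0,0,0]], grip=[255,255,255,255,255,255,255,255,255,255,255,255,255])

```text
time_s: 9.35
ee_pos: [467.7, -29.9, 136.6]
ee_rot: [85.9, 89.9, -20.0]
force: [0.3, 0.2, -1.9]
gripper_width: 12.7
```

```bash
python3 look.py 5 110
```

```text
9.35 [467.73570731 -29.85055419 136.63497086] 12.73148956393356 F tool [ 1.9  0.2 -0.3] T tool [-0.04 -0.2   0.02]
scene 132 orig [478.4   6.4 148.6] yaw -16.04 pitch 0.17 rms 1.48 nose a [154.1 157.  158.8] collar a [-17.3  -3.6   1.8]
top 107 orig [479.6   6.1 147.7] yaw -15.35 pitch -0.33 rms 1.61 nose a [149.5 155.8 156.6] collar a None
tool yaw -15.84 pitch -0.01 pred o [478.    6.5 147.6]
scene -38 along -218.4 perp -0.53 z 0.37
scene 0 along -180.4 perp -0.27 z 0.48
scene 80 along -100.4 perp 0.28 z 0.72
scene 160 along -20.4 perp 0.82 z 0.96
top -38 along -218.5 perp 0.50 z 1.15
top 0 along -180.5 perp 0.34 z 0.93
top 80 along -100.5 perp -0.01 z 0.47
top 160 along -20.5 perp -0.36 z 0.02
```

>>> arm_command(slide=[[0.03,0,-0.4],[0.03,0,-0.8],[0.03,0,-1.2],[0.03,0,-1.6],[0.03,0,-2.0],[0.03,0,-2.4],[0.03,0,-2.8],[0.03,0,-3.2],[0.03,0,-3.6],[0.03,0,-4.0],[0.03,0,-4.4],[0.03,0,-4.6],[0.03,0,-4.6],[0.03,0,-4.6]], turn=[[0,0,0],[0,0,0],[0,0,0],[0,0,0],[0,0,0],[0,0,0],[0,0,0],[0,0,0],[0,0,0],[0,0,0],[0,0,0],[0,0,0],[0,0,0],[0,0,0]], grip=[255,255,255,255,255,255,255,255,255,255,255,255,255,255])

```text
time_s: 10.62
ee_pos: [480.3, 14.3, 136.3]
ee_rot: [82.6, 89.9, -23.2]
force: [0.0, -0.3, -2.5]
gripper_width: 13.1
```

```bash
python3 look.py 6 70
```

```text
10.6167 [480.25770854  14.31297617 136.32134759] 13.079162970669799 F tool [2.5 0.1 0.3] T tool [-0.   -0.23  0.08]
scene 77 orig [490.8  50.6 147.8] yaw -16.44 pitch 2.17 rms 1.58 nose a [196.  197.4 197.9] collar a [-11.3  -5.    0.1]
top 13 orig [507.7 113.7 149.6] yaw -103.27 pitch -44.96 rms 1.90 nose a [199.8 199.9 199.9] collar a [-5.6 -4.   4.1]
tool yaw -15.85 pitch -0.01 pred o [490.5  50.7 147.3]
scene -38 along -172.4 perp -0.74 z -1.80
scene 0 along -134.4 perp -0.22 z -0.36
scene 80 along -54.5 perp 0.88 z 2.67
scene 160 along 25.4 perp 1.98 z 5.70
top -38 along -70.4 perp -28.38 z 29.66
top 0 along -69.3 perp -1.52 z 2.81
top 80 along -67.0 perp 55.05 z -53.72
top 160 along -64.7 perp 111.61 z -110.24
```

View pics/v6.png

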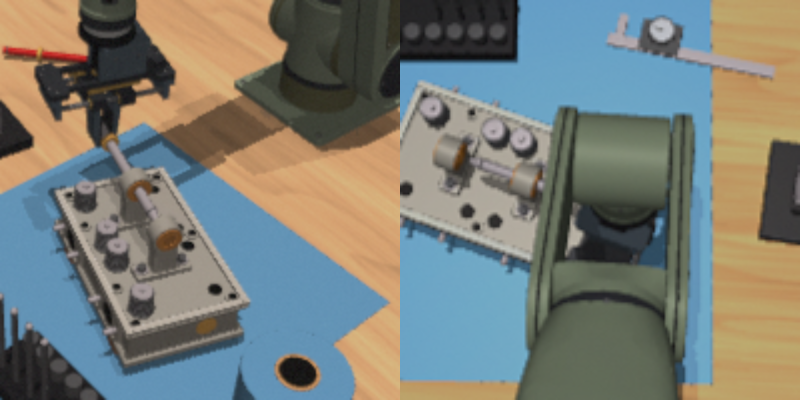

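```bash
cat > seg.py <<'E'
import sys
from fit import *
t=sys.argv[1]
H={'scene':(np.array([527.28,180,148.15]),-15.65),'top':(np.array([527.8,180,146.75]),-15.6)}
for n in H:
    P,im,_=cloud(n,n+t); c,y=H[n]; y=np.radians(y); d=np.array([-np.sin(y),np.cos(y),0]); p=np.array([np.cos(y),np.sin(y),0])
    w=P-c; A=w@d;B=w@p;Z=w[...,2]
    for lo,hi in ((-120,-75),(-27,-5),(-5,12),(-27,12)):
        m=(A>lo)&(A<hi)&(np.hypot(B,Z)<12)
        if m.sum()<8: continue
        s=least_squares(lambda q:np.hypot(B[m]-q[0],Z[m]-q[1])-7,[0,0],loss='soft_l1',f_scale=2)
        print(n,lo,hi,m.sum(),'perp %.2f z %.2f'%tuple(s.x))
E
python3 seg.py 6
```

```text
scene -120 -75 56 perp 0.12 z 0.55
scene -27 -5 35 perp 0.30 z 0.02
scene -5 12 27 perp 0.63 z -0.07
scene -27 12 62 perp 0.46 z -0.03
top -27 -5 34 perp 0.69 z -0.60
top -5 12 28 perp 0.70 z -0.08
top -27 12 62 perp 0.69 z -0.35
```

>>> arm_command(slide=[[0,0,-0.3],[0,0,-0.6],[0,0,-0.9],[0,0,-1.2],[0,0,-1.5],[0,0,-1.8],[0,0,-2.1],[0,0,-2.4],[0,0,-2.7],[0,0,-3.0],[0,0,-3.0],[0,0,-3.0]], turn=[[-0.001,0,0],[-0.002,0,0],[-0.003,0,0],[-0.003,0,0],[-0.003,0,0],[-0.003,0,0],[-0.003,0,0],[-0.003,0,0],[-0.003,0,0],[-0.003,0,0],[-0.003,0,0],[-0.003,0,0]], grip=[255,255,255,255,255,255,255,255,255,255,255,255])

```text
time_s: 11.72
ee_pos: [488.5, 43.2, 136.3]
ee_rot: [85.5, 89.9, -20.2]
force: [-0.7, 0.1, -2.7]
gripper_width: 12.7
```

```bash
python3 look.py 7 40 | head -2; python3 seg.py 7
```

```text
11.7167 [488.45727768  43.24860511 136.31880268] 12.741671478395189 F tool [ 2.7 -0.7  0. ] T tool [ 0.01 -0.16  0.07]
scene 36 orig [499.1  79.5 148.8] yaw -18.30 pitch -0.08 rms 1.47 nose a [167.2 168.2 169.2] collar a [-10.2  -4.3   0.2]
scene -120 -75 69 perp 0.50 z 0.95
scene -27 -5 37 perp -0.33 z -0.27
scene -5 12 27 perp 0.63 z -0.28
scene -27 12 64 perp 0.11 z -0.29
top -27 -5 35 perp 0.34 z -0.38
top -5 12 27 perp 0.00 z -0.23
top -27 12 62 perp 0.19 z -0.31
  ret = _var(a, axis=axis, dtype=dtype, out=out, ddof=ddof,
  arrmean = um.true_divide(arrmean, div, out=arrmean,
  ret = ret.dtype.type(ret / rcount)
```

View pics/v7.png

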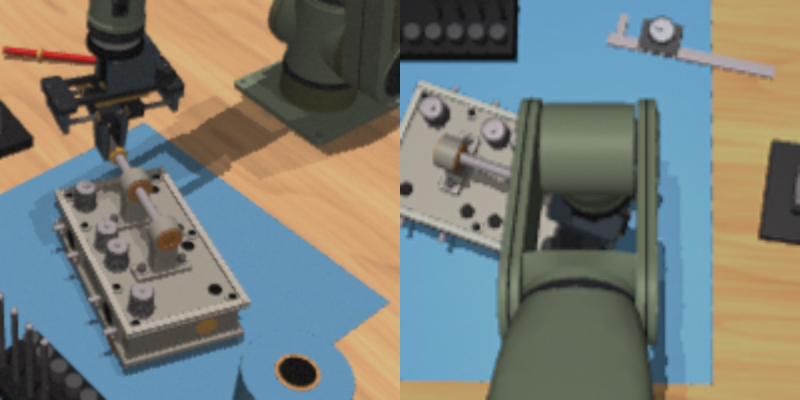

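>>> arm_command(slide=[[0,0,-0.3],[0,0,-0.6],[0,0,-0.9],[0,0,-1.2],[0,0,-1.5],[0,0,-1.8],[0,0,-2.1],[0,0,-2.4],[0,0,-2.7],[0,0,-3.0],[0,0,-3.3],[0,0,-3.5],[0,0,-3.5],[0,0,-3.5]], turn=[[0,0,0],[0,0,0],[0,0,0],[0,0,0],[0,0,0],[0,0,0],[0,0,0],[0,0,0],[0,0,0],[0,0,0],[0,0,0],[0,0,0],[0,0,0],[0,0,0]], grip=[255,255,255,255,255,255,255,255,255,255,255,255,255,255])

```text
time_s: 12.98
ee_pos: [497.9, 76.9, 136.3]
ee_rot: [82.3, 89.9, -23.4]
force: [-0.6, -0.6, -2.3]
gripper_width: 13.1
```

```bash
python3 look.py 8 40 2>/dev/null| head -2; python3 seg.py 8
```

```text
12.9833 [497.88307219  76.88368372 136.31996594] 13.07492913071813 F tool [ 2.3 -0.4  0.7] T tool [ 0.02 -0.22  0.11]
scene 35 orig [506.  139.3 155.3] yaw -75.32 pitch -29.86 rms 1.72 nose a [125.9 129.3 130.3] collar a [ 1.3 10.9 26.7]
scene -120 -75 44 perp 0.01 z 1.40
scene -27 -5 35 perp 0.49 z 0.21
scene -5 12 26 perp -0.25 z 0.17
scene -27 12 61 perp 0.22 z 0.20
```

View pics/v8.png

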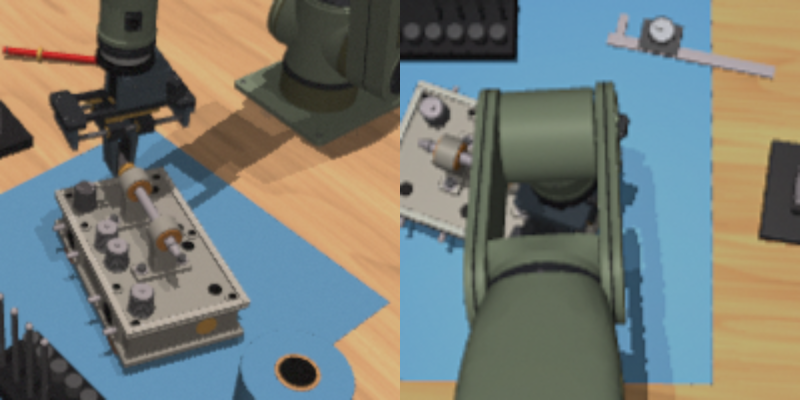

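>>> arm_command(slide=[[0,0,-0.1],[0,0,-0.2],[0,0,-0.3],[0,0,-0.4],[0,0,-0.45],[0,0,-0.5],[0,0,-0.5],[0,0,-0.5]], turn=[[0,0,0],[0,0,0],[0,0,0],[0,0,0],[0,0,0],[0,0,0],[0,0,0],[0,0,0]], grip=[255,255,255,255,255,255,255,255])

```text
time_s: 13.75
ee_pos: [499.3, 81.6, 136.4]
ee_rot: [89.5, 89.9, -16.2]
force: [0.6, -0.3, -2.6]
gripper_width: 13.1
```

>>> arm_command(slide=[[0,0,-0.05],[0,0,-0.1],[0,0,-0.15],[0,0,-0.2],[0,0,-0.2]], turn=[[0,0,0],[0,0,0],[0,0,0],[0,0,0],[0,0,0]], grip=[255,255,255,255,255])

```text
time_s: 14.17
ee_pos: [499.8, 83.6, 136.4]
ee_rot: [94.9, 89.9, -10.7]
force: [-0.2, 0.1, -2.9]
gripper_width: 12.8
```

>>> arm_command(slide=[[0,0,-0.05],[0,0,-0.1],[0,0,-0.1]], turn=[[0,0,0],[0,0,0],[0,0,0]], grip=[255,255,255])

```text
time_s: 14.42
ee_pos: [500.1, 84.6, 136.3]
ee_rot: [94.4, 89.9, -11.2]
force: [0.7, 0.2, -2.2]
gripper_width: 13.0
```

>>> arm_command(slide=[[0,0,-0.05],[0,0,-0.1],[0,0,-0.15],[0,0,-0.15]], turn=[[0,0,0],[0,0,0],[0,0,0],[0,0,0]], grip=[255,255,255,255])

```text
time_s: 14.75
ee_pos: [500.5, 86.0, 136.4]
ee_rot: [94.6, 89.9, -11.1]
force: [0.3, -0.6, -3.8]
gripper_width: 12.5
```

```bash
python3 look.py 9 40 2>/dev/null| head -1; python3 seg.py 9
python3 - <<'E'
import cv2,numpy as np
im=cv2.imread('pics/scene9.png')[190:260,340:410]; cv2.imwrite('pics/z9.png',cv2.resize(im,None,fx=8,fy=8,interpolation=cv2.INTER_CUBIC))
E
```

```text
14.75 [500.52688479  86.03823738 136.35844764] 12.547344214165536 F tool [3.8 0.5 0.4] T tool [ 0.01 -0.17  0.12]
scene -120 -75 38 perp -0.59 z 1.41
scene -27 -5 32 perp 0.49 z 0.20
scene -5 12 26 perp 0.51 z 0.12
scene -27 12 58 perp 0.50 z 0.16
```

View pics/z9.png

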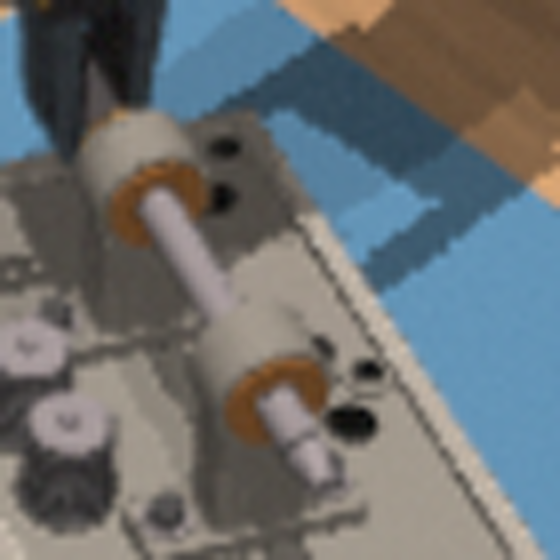

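>>> arm_command(slide=[[0,0,-0.05],[0,0,-0.1],[0,0,-0.15],[0,0,-0.15]], turn=[[0,0,0],[0,0,0],[0,0,0],[0,0,0]], grip=[255,255,255,255])

```text
time_s: 15.18
ee_pos: [500.6, 86.5, 136.3]
ee_rot: [23.6, 89.9, -82.0]
force: [-1.6, -5.3, -2.0]
gripper_width: 12.6
```

Contact: the tool stopped short with about 5 N resisting. I'll press harder to confirm it's seated.

>>> arm_command(slide=[[0,0,-0.05],[0,0,-0.1],[0,0,-0.15],[0,0,-0.15],[0,0,-0.15]], turn=[[0,0,0],[0,0,0],[0,0,0],[0,0,0],[0,0,0]], grip=[255,255,255,255,255])

```text
time_s: 15.6
ee_pos: [500.6, 86.5, 136.3]
ee_rot: [8.8, 89.7, -96.8]
force: [-1.8, -10.3, 0.3]
gripper_width: 13.1
```

```bash
python3 look.py a 40 2>/dev/null| head -1; python3 seg.py a
python3 - <<'E'
import cv2,numpy as np
im=cv2.imread('pics/scenea.png')[180:260,330:410]; cv2.imwrite('pics/za.png',cv2.resize(im,None,fx=7,fy=7,interpolation=cv2.INTER_CUBIC))
from cloud import *
P,im,_=cloud('scene','scenea'); c=np.array([527.28,180,148.15]);y=np.radians(-15.65); d=np.array([-np.sin(y),np.cos(y),0]); p=np.array([np.cos(y),np.sin(y),0])
w=P-c; A=w@d;B=w@p;Z=w[...,2]; m=(A>64)&(A<115)&(np.hypot(B,Z)<9); print('nose along',np.sort(A[m])[-6:].round(1),'expect home 98 (scene bias ~+1.5)')
yel=(im[...,0].astype(int)-im[...,2]>60); m=(A>-85)&(A<-50)&(np.hypot(B,Z)<16)&yel; print('yellow along',np.sort(A[m]).round(0))
E
```

```text
15.6 [500.6000861   86.4715889  136.32087628] 13.097321686702228 F tool [-0.2  1.  10.4] T tool [ 0.   -1.74  0.26]
scene -120 -75 39 perp -0.43 z 0.75
scene -27 -5 34 perp 0.80 z 0.28
scene -5 12 28 perp 0.74 z 0.30
scene -27 12 62 perp 0.77 z 0.29
nose along [96.  96.8 96.9 98.8 99.2 99.8] expect home 98 (scene bias ~+1.5)
yellow along []
```

View pics/za.png

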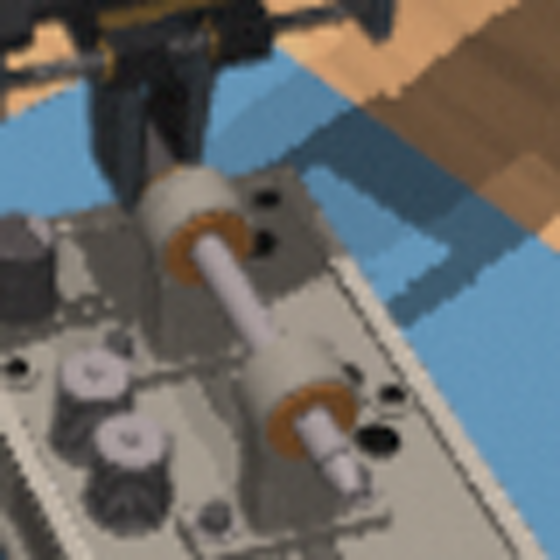

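>>> arm_command(slide=[[0,0,-0.05],[0,0,-0.1],[0,0,-0.1],[0,0,-0.1],[0,0,-0.1],[0,0,-0.1],[0,0,-0.1],[0,0,-0.1]], turn=[[0,0,0],[0,0,0],[0,0,0],[0,0,0],[0,0,0],[0,0,0],[0,0,0],[0,0,0]], grip=[255,255,255,255,255,255,255,255])

```text
time_s: 16.37
ee_pos: [500.6, 86.5, 136.3]
ee_rot: [4.8, 89.6, -100.8]
force: [-1.1, -12.2, -0.0]
gripper_width: 12.7
```

```bash
python3 look.py b 40 2>/dev/null| head -1; python3 seg.py b
python3 - <<'E'
from cloud import *
P,im,_=cloud('scene','sceneb'); c=np.array([527.28,180,148.15]);y=np.radians(-15.65); d=np.array([-np.sin(y),np.cos(y),0]); p=np.array([np.cos(y),np.sin(y),0])
w=P-c; A=w@d;B=w@p;Z=w[...,2]; m=(A>64)&(A<115)&(np.hypot(B,Z)<9); print('nose along',np.sort(A[m])[-6:].round(1))
E
```

```text
16.3667 [500.57458846  86.49077427 136.2970875 ] 12.740224788116981 F tool [ 0.1  2.2 12. ] T tool [ 0.06 -2.25  0.29]
scene -120 -75 40 perp -0.49 z 1.67
scene -27 -5 33 perp -0.09 z 0.16
scene -5 12 26 perp -0.09 z 0.38
scene -27 12 59 perp -0.10 z 0.27
nose along [95.2 95.9 96.2 97.2 98.4 98.8]
```

Run:
```python
from h import *
print(env.job_done()); s=env.state(); print(s['time_s'],s['ee_pos'],s['force'],s['gripper_width'])
```

```text
the job is handed in; nothing more can be done
None
the job is handed in; nothing more can be done
```

The shaft is through the near bush and then the far bush, and its collar is home against the near bush. I handed the job in at about 16.4 s, still gripping the tail at 60 N and pushing home with about 12 N.

**How it went:** I gripped the bare tail about 38 mm behind the collar face and lifted the shaft level off the V-blocks. I lined it up with the bush axis as measured in both cameras and fed it in, correcting by a millimetre or two on the way. Forces stayed near zero until the collar touched.

**Last checks:**
- **Seating:** The tool stopped hard. About 2.5 mm more commanded push raised the force from 5 N to 12 N with no further travel.
- **Depth:** The nose shows out of the far bush at about 98–99 mm along the head's axis, against 98 mm expected.
- **Alignment:** The shaft sits within about 0.8 mm of the bush axis between the pedestals.
- **Bystanders:** I steered clear of the dial stand, pushrod rack, caliper and paper roll, but did not re-measure their positions at the end.

**What disagreed or could not be checked:**
- By the tool position alone, the collar touched about 2–3 mm later than predicted. The earlier camera views also showed the collar a few millimetres further back than assumed, so the shaft was probably gripped slightly further forward.
- The collar face was hidden behind the near pedestal at the end. "Home" therefore rests on the hard stop and the nose position, not on seeing the contact.
- In the last picture, the wrist hid the shaft from the top camera, so the final alignment comes from the scene camera only.

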